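# Gauge two bottle necks and sort out the choked one

### The job

One of the two empty bottles in the grey holder has a neck that is choked inside. Gently try the steel plug gauge in both necks, the robot's left-hand bottle first, each time down until it stops; then leave the gauge standing fully home in the bottle it passes, still in the holder, and stand the other bottle upright in the reject tray. Never push hard or knock the bottles about, and leave everything else where it is.

Things in the scene. Friction and masses are not known exactly. Their poses are not given: they have to be found in the camera images.
- gauge: steel go plug gauge, 100 mm long, 160 g, upright in its stand at the start. From the bottom: pin 20 mm diameter and 44 mm long (last 4 mm tapers to 15 mm), collar 32 mm diameter and 6 mm thick, dark round handle 22 mm diameter and 50 mm long. Origin at the centre of the pin's bottom end, z up along the handle. It slides straight up out of the stand, and its collar stops it in a neck
- gauge_tip (a point): centre of the bottom end of the gauge's pin (same point as the gauge's origin)
- gauge_handle (a point): middle of the gauge's handle, on its axis, 75 mm above the pin's bottom end and 25 mm above the collar's top: the place to grip it
- stand: wooden block 70 x 70 x 50 mm high, fixed, with a 23 mm wide, 47 mm deep hole for the gauge's pin (it stands with its collar on the block's top, so its pin's end is 6 mm above the table). Origin at the centre of its underside
- holder: grey bottle holder, fixed, 96 (its x) x 240 (its y) x 28 mm high, with two round sockets 67 mm wide and 22 mm deep at y = +65 and -65 mm of its frame (sockets' floor 6 mm above the table). Origin at the centre of its underside; its y axis points to the left-hand bottle, turned at most 0.25 rad from world y
- reject_tray: grey open tray 130 x 130 x 35 mm high with 5 mm walls and a 5 mm floor, fixed, empty. Origin at the centre of its underside
- bottle_left: the left-hand (+y) empty cream bottle with a green band, loose in its socket with 1.5 mm of play all round, 0.32 kg, 130 mm high; body 64 mm diameter up to 66 mm, shoulder to 90 mm, straight neck 38 mm diameter from 90 to 130 mm (grip it there, from above, about 110 mm up). Origin at the centre of its underside, z up
- bottle_left_mouth (a point): centre of the mouth of the left-hand bottle, level with the rim's top, 130 mm above its underside. The bore is 21.5 mm wide, square-edged. In a good bottle the pin goes 44 mm down, until the gauge's collar sits on the rim; in the choked one it meets, 26 mm down, a flaw that yields about 1 mm per 1.5 N and never lets it by. Which is choked changes from run to run and cannot be seen: the bore is dark
- bottle_left_mid (a point): centre of the left-hand bottle, half-way up (65 mm above its underside)
- bottle_right: the right-hand (-y) empty cream bottle with a green band, loose in its socket with 1.5 mm of play all round, 0.32 kg, 130 mm high; body 64 mm diameter up to 66 mm, shoulder to 90 mm, straight neck 38 mm diameter from 90 to 130 mm (grip it there, from above, about 110 mm up). Origin at the centre of its underside, z up
- bottle_right_mouth (a point): centre of the mouth of the right-hand bottle, level with the rim's top, 130 mm above its underside. The bore is 21.5 mm wide, square-edged. In a good bottle the pin goes 44 mm down, until the gauge's collar sits on the rim; in the choked one it meets, 26 mm down, a flaw that yields about 1 mm per 1.5 N and never lets it by. Which is choked changes from run to run and cannot be seen: the bore is dark
- bottle_right_mid (a point): centre of the right-hand bottle, half-way up (65 mm above its underside)
- cap_mid: loose gold bottle cap, 32 mm diameter, 17 mm high, lying on the holder between the two bottles; leave alone. Origin under its centre
- cap_side: loose gold bottle cap of the same size on the table between the holder and the robot; leave alone. Origin under its centre
- full_one: full, capped cream bottle, 60 mm diameter, 130 mm high, beyond the holder; leave alone. Origin under its centre
- full_two: second full, capped bottle beyond the holder; leave alone. Origin under its centre
- cap_jar: low grey jar with white lid, 60 mm diameter, 75 mm high, beyond the holder; leave alone. Origin under its centre
- tape_roll: roll of brown tape, 80 mm diameter, 24 mm high, lying flat beyond the left side place; leave alone. Origin under its centre
- brush: wooden-handled brush, 170 mm long, lying beyond the right side place; leave alone. Origin under its centre

How it is judged:
On the way, in this order (a step that is already met when the one before it is completed fails the run):
1. the gauge has been tried in the left-hand bottle, at least 24 mm down its neck (z of gauge_tip in the frame of bottle_left between 0.06 and 0.106 m and horizontal distance between gauge_tip and bottle_left_mouth below 0.005 m), for 0.05 s.
2. the gauge has been tried in the right-hand bottle, at least 24 mm down its neck (z of gauge_tip in the frame of bottle_right between 0.06 and 0.106 m and horizontal distance between gauge_tip and bottle_right_mouth below 0.005 m), for 0.05 s.
At the end, for the whole second after the job is handed in: One bottle stands upright in its holder socket with the gauge upright and home in its neck (pin at least 41.5 mm down); the other stands upright (within 0.08 rad) on the reject tray's floor, its axis within 40 mm of the tray's centre along both tray axes; all at rest (((z of gauge_tip in the frame of bottle_left between 0.06 and 0.0885 m and horizontal distance between gauge_tip and bottle_left_mouth below 0.005 m and angle between gauge_tip's own z axis and vertical below 0.1 rad and z of bottle_left_mid in the frame of holder between 0.066 and 0.076 m and angle between each of bottle_left_mid, bottle_right_mid's own z axis and vertical below 0.08 rad and x of bottle_right_mid in the frame of reject_tray between -0.04 and 0.04 m and y of bottle_right_mid in the frame of reject_tray between -0.04 and 0.04 m and height (world z) of bottle_right_mid between 0.064 and 0.076 m and linear speed of each of bottle_right, bottle_left, gauge below 0.02 m/s) or (z of gauge_tip in the frame of bottle_right between 0.06 and 0.0885 m and horizontal distance between gauge_tip and bottle_right_mouth below 0.005 m and angle between gauge_tip's own z axis and vertical below 0.1 rad and z of bottle_right_mid in the frame of holder between 0.066 and 0.076 m and angle between each of bottle_right_mid, bottle_left_mid's own z axis and vertical below 0.08 rad and x of bottle_left_mid in the frame of reject_tray between -0.04 and 0.04 m and y of bottle_left_mid in the frame of reject_tray between -0.04 and 0.04 m and height (world z) of bottle_left_mid between 0.064 and 0.076 m and linear speed of each of bottle_left, bottle_right, gauge below 0.02 m/s))); the robot touches nothing.
It fails at once if a bottle is pushed down hard (over 40 N on its holder) (contact force between any of bottle_left, bottle_right and holder above 40 N).
It fails at once if a bottle is slammed into the reject tray (over 80 N) (contact force between any of bottle_left, bottle_right and reject_tray above 80 N).
It fails at once if a bottle is tipped (more than 0.5 rad) (angle between any of bottle_left_mid, bottle_right_mid's own z axis and vertical above 0.5 rad).
It fails at once if a cap, full bottle, jar, tape roll or brush is moved more than 30 mm (distance of any of cap_mid, cap_side, full_one, full_two, cap_jar, tape_roll, brush from where it was at the start of the episode above 0.03 m).
It also fails if it takes over 64 s, if anything falls off the work surface, if the arm or the gripper's body presses on something with over 40 N, if the wrist force passes 120 N, or if a joint passes its speed limit or range.

### The arm

A 6-joint arm with a two-finger parallel gripper is mounted at the origin on the work surface. World frame = base frame: x ahead of the robot, y to its left, z up, the work surface at z = 0. Lengths are in m, angles in rad, forces in N, time in s.
With the tool pointing down it reaches from about 0.275 to 0.725 m from the base axis. Payload 5.6 kg.
Tool frame: the origin (TCP) lies on the centre line of the jaws, within the pads' length; the fingertips stand 19 mm ahead of it and the grasp point (between the pads) is the TCP; z points along the fingers, y is the direction in which the jaws open and shut (so a half turn about z gives the same grasp; the last joint's range is limited). The gripper opens to 85 mm and grips with 20 to 120 N. Pads are 22 mm wide; open, the fingers measure 114 mm over their backs; the gripper's body (76 mm by 85 mm) begins 54 mm behind the grasp point. The pads swing forward as they close: fully open they stand 13 mm farther back than shut.
Start: joints at [1.52, 0.255, 0.108, 0, -1.424, -0.285], TCP at [0.181, 0.519, 0.25] pointing down, gripper open.
Joint ranges: [-2.95, 2.95], [-1.21, 1.97], [-1.09, 1.5], [-2.87, 1.71], [-2.94, -0.07], [-3.05, 3.05]. Speed limits (rad/s): [2.57, 2.57, 3.14, 3.14, 3.14, 3.14].

### API

Orientations are given as a unit quaternion [x, y, z, w].
In Python, from cell import manip, kin, viewer, order gives the robot as it stands. Calls block until the motion is done:
- manip.movep(position, orientation): joint-space move of the TCP to a pose.
- manip.servo_line(position, rot=None, speed=0.15, stop_force=None): straight line of the TCP; rot=None keeps the orientation; speed is the mean speed in m/s. With stop_force (N) it stops when the force on the tool has changed by that much, and returns True; else False.
- manip.movej(angles): joint-space move.
- manip.gripper_open() and manip.grasp(grasp_force=None): open the fingers fully, or close them until they stop; grasp_force is the grip in N (None keeps the last).
- manip.wait(seconds).
- kin.inverse_kinematics(position, orientation): joint angles nearest the present ones, or None.
- manip.get_obs(): the state.
- viewer.grab_frame(name): name is "scene" or "top" or "wrist"; returns the picture (400x640x3 uint8, red, green, blue); there is no depth.
- viewer.camera_params(name): a dict with "intrinsics" (3x3 intrinsics, pixels), "k1" (the pictures are not rectified: a ray, as slopes to the right and down, at radius r is drawn at 1 + k1 r^2 times it, then the intrinsics apply), "cam_to_world" (4x4, takes a point from camera to world coordinates); the wrist camera has in their place "tool_from_camera" (4x4, takes a point from camera to tool coordinates, whose origin is the TCP and whose axes are the flange's). Camera axes: x right, y up, looking along -z (the intrinsics and any distortion apply to the point x, -y, -z); pixel columns grow to the right and rows downward; lengths in m; the calibration is good to about 2 mm. A picture is of the moment at which its call begins: read the wrist's pose just before it. camera_params takes no time and is no camera call.
A pose or a line that the arm cannot do raises manip.PlanningError and nothing moves.
- order.close_job(): hands the job in, once; it reports no verdict.
The state is a dict: "t": time; "qpos": joint angles; "joint_velocities": joint speeds; "joint_efforts": joint torques, N m; "position": TCP position; "tcp_rot": TCP orientation; "contact_force": force on the tool from outside, world axes, zero at the start; "torque": the same for the moment, N m; "opening": finger opening in m.
Only numpy, scipy, OpenCV 4.12 (cv2) and the standard library are available. Lean on these libraries where they do the work, as an engineer would, in place of code of your own. Each camera call takes 0.05 s, during which the arm holds its last target. There are 200 camera calls.

## Working session

There is one attempt and no reset: what is moved stays moved. The work goes in short steps, each a Python script; the robot and the scene stay as the last script left them, time stands still between calls to the robot, and variables do not carry over. Pictures are saved under pics/ and viewed, about 8 in all and at most 12, crops included, and the job is handed in when it is done.

```bash
ls; mkdir -p pics; cat > h.py <<'E'
import numpy as np, cv2
from cell import manip, kin, viewer, order
def save(n,im): cv2.imwrite('pics/'+n+'.png',im[:,:,::-1])
def cam(name,obs=None):
    p=viewer.camera_params(name)
    if name=='wrist':
        from scipy.spatial.transform import Rotation as R
        T=np.eye(4); T[:3,:3]=R.from_quat(obs['tcp_rot']).as_matrix(); T[:3,3]=obs['position']
        M=T@np.array(p['tool_from_camera'])
    else: M=np.array(p['cam_to_world'])
    return np.array(p['intrinsics']),p['k1'],M
def ray(c,u,v):
    K,k1,M=c
    d=cv2.undistortPoints(np.array([[[u,v]]],float),K,np.array([k1,0,0,0,0.]))[0,0]
    return M[:3,3], M[:3,:3]@np.array([d[0],-d[1],-1])
def onz(c,u,v,z):
    o,d=ray(c,u,v); return o+d*(z-o[2])/d[2]
def proj(c,P):
    K,k1,M=c; q=np.linalg.inv(M)@np.append(P,1); x,y=q[0]/-q[2],-q[1]/-q[2]
    s=1+k1*(x*x+y*y); return (K@[x*s,y*s,1])[:2]
E
python3 - <<'E'
from h import *
o=manip.get_obs(); print(o)
ims=[]
for n in('scene','top'):
    im=viewer.grab_frame(n); np.save(n+'.npy',im); ims.append(im); c=cam(n); print(n,c[0][0,0],c[1],c[2].round(3).tolist())
    save(n,im)
print(viewer.camera_params('wrist'))
E
```

```text
pics
{'t': 0.0, 'qpos': array([ 1.51962214e+00,  2.55750111e-01,  1.06984938e-01, -4.66289295e-04,
       -1.42390464e+00, -2.84593931e-01]), 'joint_velocities': array([-4.82395574e-04, -4.40307317e-04,  4.82028515e-04,  1.27725936e-03,
        5.90867711e-05, -6.53086375e-04]), 'joint_efforts': array([-3.76525077e-04, -3.86633635e+01,  2.37938923e+01,  5.36509529e+00,
       -6.06780028e-03, -1.66932767e-05]), 'position': array([0.18101943, 0.51886152, 0.24938766]), 'tcp_rot': array([ 9.85934343e-01, -1.67130312e-01, -1.19953792e-04,  9.57223946e-04]), 'contact_force': array([ 0.50686597, -0.44512666,  0.08192209]), 'torque': array([-0.0157469 , -0.00516305, -0.0087453 ]), 'opening': 0.08553276819423708}
scene 516.6892143623945 -0.07113044240142287 [[0.794, -0.473, 0.381, 1.02], [0.607, 0.625, -0.49, -0.533], [-0.006, 0.621, 0.784, 0.968], [0.0, 0.0, 0.0, 1.0]]
top 506.1213836190553 -0.1381149890135682 [[0.0, 0.99, -0.139, 0.409], [-1.0, -0.001, -0.007, 0.005], [-0.007, 0.139, 0.99, 1.251], [0.0, 0.0, 0.0, 1.0]]
{'intrinsics': array([[340.99740463,   0.        , 321.53870729],
       [  0.        , 340.99740463, 199.98469932],
       [  0.        ,   0.        ,   1.        ]]), 'k1': 0.0022471330793389878, 'tool_from_camera': array([[ 3.61431485e-04,  9.45050392e-01,  3.26924495e-01,
         8.42740748e-02],
       [ 9.99999705e-01, -5.63308583e-04,  5.22822923e-04,
         8.42246323e-04],
       [ 6.78253383e-04,  3.26924209e-01, -9.45050317e-01,
        -1.24827596e-01],
       [ 0.00000000e+00,  0.00000000e+00,  0.00000000e+00,
         1.00000000e+00]])}
```

View pics/top.png

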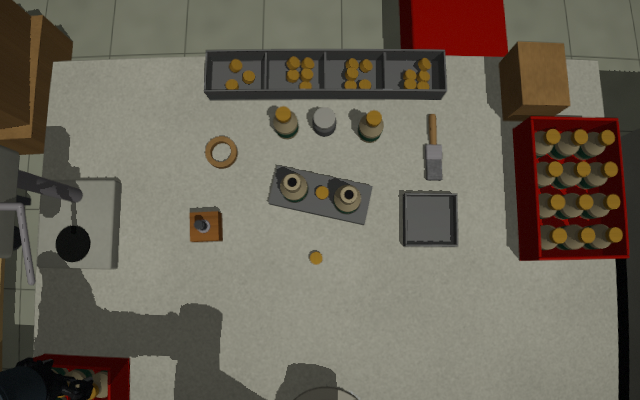

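View pics/scene.png

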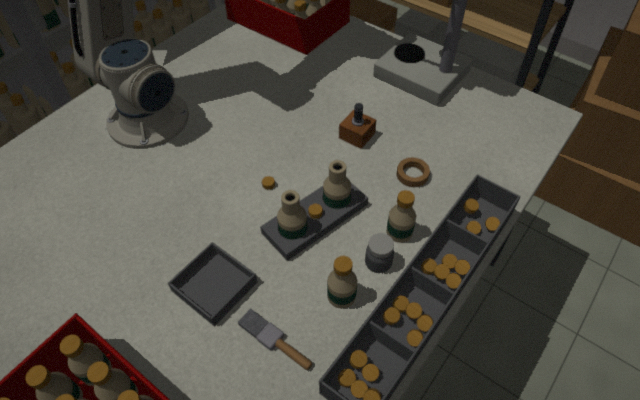

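The top view shows the stand at about (205,225) with the gauge handle at (202,222). The mouths are at about (292,182) left and (348,195) right, the tray at (429,219) and cap_side at (316,257). The scene view agrees, with mouths at (338,167) and (291,197).

```bash
python3 - <<'E'
from h import *
c=cam('top'); s=cam('scene')
for n,u,v,z in [('stand',205,222,.05),('L',292,182,.136),('R',348,195,.136),('tray',429,219,.035),('capmid',322,192,.045),('cap',316,257,.017),('full1',284,115,.13),('full2',373,118,.13),('brush',433,150,.02),('tape',221,152,.02)]:
    print(n,onz(c,u,v,z).round(4))
for n,u,v,z in [('L',338,167,.136),('R',291,197,.136),('gtop',358,106,.106),('tray',213,278,.03)]: print('s',n,onz(s,u,v,z).round(4))
print(proj(c,[.181,.519,.25]))
big=cv2.resize(np.load('top.npy')[120:270,180:470],None,fx=2.7,fy=2.7,interpolation=cv2.INTER_CUBIC); save('topcrop',cv2.convertScaleAbs(big,alpha=1.6))
# joint move test to wrist view of stand
from scipy.spatial.transform import Rotation as R
for yaw in (0,np.pi/2,np.pi,-np.pi/2):
    q=(R.from_euler('z',yaw)*R.from_quat([1,0,0,0])).as_quat()
    for p in ([.42,.27,.25],[.45,0,.3],[.42,-.27,.3]): print(yaw,p,(lambda r: None if r is None else np.round(r,2))(kin.inverse_kinematics(p,q)))
E
```

```text
stand [0.5034 0.2887 0.05  ]
L [0.5864 0.0749 0.136 ]
R [ 0.5571 -0.0498  0.136 ]
tray [ 0.5117 -0.2507  0.035 ]
capmid [0.5765 0.0082 0.045 ]
cap [0.4214 0.0229 0.017 ]
full1 [0.7431 0.0951 0.13  ]
full2 [ 0.7358 -0.1089  0.13  ]
brush [ 0.6858 -0.2693  0.02  ]
tape [0.6812 0.2609 0.02  ]
s L [0.5915 0.0734 0.136 ]
s R [ 0.5633 -0.0514  0.136 ]
s gtop [0.4956 0.2884 0.106 ]
s tray [ 0.5125 -0.2532  0.03  ]
[ 68.82982423 372.09920327]
0 [0.42, 0.27, 0.25] [ 0.89  0.15 -0.02  0.   -1.4   0.69]
0 [0.45, 0, 0.3] [ 0.35  0.04 -0.02  0.   -1.51  1.22]
0 [0.42, -0.27, 0.3] [-0.26  0.14  0.09  0.   -1.52  1.83]
1.5707963267948966 [0.42, 0.27, 0.25] [ 0.89  0.15 -0.02  0.   -1.4   2.26]
1.5707963267948966 [0.45, 0, 0.3] [ 0.35  0.04 -0.02  0.   -1.51  2.79]
1.5707963267948966 [0.42, -0.27, 0.3] [-0.26  0.14  0.09  0.   -1.52 -2.88]
3.141592653589793 [0.42, 0.27, 0.25] [ 0.89  0.15 -0.02  0.   -1.4  -2.46]
3.141592653589793 [0.45, 0, 0.3] [ 0.35  0.04 -0.02  0.   -1.51 -1.92]
3.141592653589793 [0.42, -0.27, 0.3] [-0.26  0.14  0.09  0.   -1.52 -1.31]
-1.5707963267948966 [0.42, 0.27, 0.25] [ 0.89  0.15 -0.02  0.   -1.4  -0.89]
-1.5707963267948966 [0.45, 0, 0.3] [ 0.35  0.04 -0.02  0.   -1.51 -0.35]
-1.5707963267948966 [0.42, -0.27, 0.3] [-0.26  0.14  0.09  0.   -1.52  0.26]
```

View pics/topcrop.png

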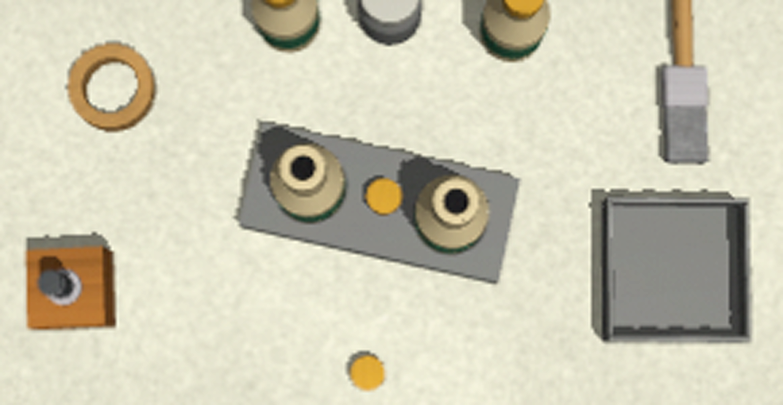

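The crop confirms a clear layout, with the holder turned about -0.22 rad. I'll move above the stand now and look with the wrist camera at two opposite yaws, so the calibration bias averages out.

```bash
cat >> h.py <<'E'
from scipy.spatial.transform import Rotation as R
def Q(yaw): return (R.from_euler('z',yaw)*R.from_quat([1,0,0,0])).as_quat()
def look(name):
    o=manip.get_obs(); im=viewer.grab_frame('wrist'); np.save(name+'.npy',im); c=cam('wrist',o); np.savez(name+'_c.npz',K=c[0],k=c[1],M=c[2]); return im,c
E
python3 - <<'E'
from h import *
for i,y in enumerate((0,np.pi)):
    manip.movep([.5,.289,.25],Q(y)); im,c=look(f'st{i}'); o=manip.get_obs(); print(o['t'],o['position'],o['contact_force'])
    for P in ([.5,.289,.106],[.5,.289,.056]): print(proj(c,P))
a=np.hstack([cv2.resize(np.load(f'st{i}.npy'),(400,250)) for i in (0,1)]);
b=np.hstack([np.load(f'st{i}.npy')[100:300,220:420] for i in (0,1)]); b=cv2.resize(b,(600,300)); b=np.pad(b,((0,0),(0,200),(0,0)))
save('st',np.vstack([a,b]))
E
```

```text
1.6083 [0.49947054 0.28985802 0.25000561] [ 0.57252274 -0.15928782 -1.07676847]
[321.63242921 189.22546804]
[321.66864311 173.80493634]
4.3083 [0.5000041  0.28902136 0.25001178] [-0.63593454 -0.38432187  0.02677834]
[322.16097654 190.50797294]
[322.03064726 174.95635852]
```

View pics/st.png

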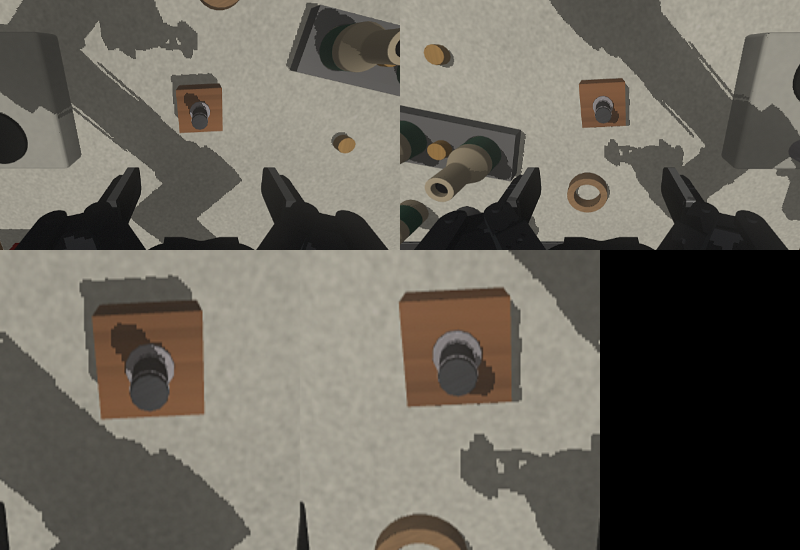

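The wrist views show the gauge's handle top as a grey disc at about (319,195) at yaw 0 and (325,184) at yaw π. I'll refine both with a mask, then grasp.

```bash
python3 - <<'E'
from h import *
for i,(u,v) in enumerate([(319,195),(325,184)]):
    im=np.load(f'st{i}.npy'); z=np.load(f'st{i}_c.npz'); c=(z['K'],float(z['k']),z['M'])
    ref=np.median(im[v-3:v+4,u-3:u+4].reshape(-1,3),0); print(ref)
    m=(np.abs(im.astype(int)-ref).max(2)<7).astype(np.uint8); n,l,s,ce=cv2.connectedComponentsWithStats(m,connectivity=4)
    k=l[v,u]; cnt=max(cv2.findContours((l==k).astype(np.uint8),0,1)[0],key=len); e=cv2.minEnclosingCircle(cnt)
    print(s[k],ce[k],e,onz(c,*ce[k],.106).round(4),onz(c,*e[0],.106).round(4))
    print(im[v-14:v+18,u].sum(1)//3, im[v,u-16:u+17].sum(1)//3)
E
```

```text
[68. 67. 66.]
[308 184  25  23 412] [319.50242718 194.86165049] ((319.875, 194.5), 12.135404586791992) [0.4951 0.2908 0.106 ] [0.4954 0.2905 0.106 ]
[ 47  35  54  66  64  64  67  68  66  66  66  67  67  66  65  66  66  65
  66  66  66  67  67  67  66  64  74  87  89  81 129 157] [88 89 92 61 58 64 63 64 65 67 66 66 66 65 67 65 65 67 66 65 66 67 66 68
 69 70 71 70 67 64 91 90 88]
[68. 67. 66.]
[312 173  26  24 455] [324.58901099 184.44175824] ((324.4451904296875, 183.9566192626953), 12.598190307617188) [0.4948 0.291  0.106 ] [0.4944 0.2909 0.106 ]
[62 54 50 65 70 68 68 68 68 68 68 67 66 66 67 64 67 68 68 66 67 65 68 69
 66 65 62 71 83 85 84 82] [ 85  85 101  56  68  68  69  66  67  70  68  67  67  66  68  67  67  65
  65  64  67  67  68  69  67  67  67  69  63  52  50  52  52]
```

```bash
python3 - <<'E'
from h import *
def st(m): o=manip.get_obs(); print(m,round(o['t'],2),o['position'].round(4),o['contact_force'].round(1),round(o['opening'],4))
manip.movep([.495,.2908,.15],Q(-np.pi/2)); st('above')
print(manip.servo_line([.495,.2908,.081],speed=.08,stop_force=8)); manip.wait(.2); st('down')
manip.grasp(40); st('grip')
manip.servo_line([.495,.2908,.29],speed=.15); st('up')
for i,y in enumerate((0,np.pi)):
    manip.movep([.574,.0125,.31],Q(y)); manip.wait(.15); im,c=look(f'bo{i}'); st('look')
a=np.hstack([cv2.resize(np.load(f'bo{i}.npy'),(400,250)) for i in (0,1)]); save('bo',a)
for i in (0,1):
    im=np.load(f'bo{i}.npy'); z=np.load(f'bo{i}_c.npz'); c=(z['K'],float(z['k']),z['M'])
    for n,P in (('L',[.588,.075,.136]),('R',[.56,-.05,.136])): print(i,n,proj(c,P))
E
```

```text
above 5.7 [0.4952 0.2909 0.1503] [0.5 0.2 0.3] 0.0856
False
down 6.92 [0.4952 0.291  0.0815] [-0.5  0.1  0.6] 0.0857
grip 7.52 [0.4952 0.2909 0.0811] [ 0.5 -0.7  0.6] 0.0213
up 9.06 [0.4947 0.2906 0.289 ] [ 0.  -0.3 -2. ] 0.021
look 11.07 [0.574  0.0129 0.31  ] [-0.9 -0.5 -1.1] 0.0206
look 13.92 [0.574  0.0125 0.31  ] [-0.5  0.5 -0.8] 0.0213
0 L [251.53938859 164.74371823]
0 R [389.14801844 194.59986709]
1 L [389.83211185 195.25213614]
1 R [252.3470198  165.51828811]
```

View pics/bo.png

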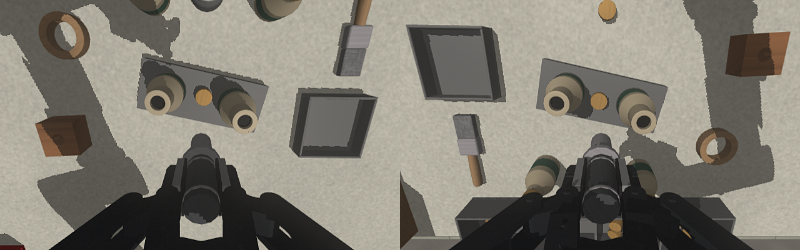

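The gauge is held vertically. The bores show as dark discs at about (253,165) and (392,194) at yaw 0, and the mirror image at yaw π.

```bash
python3 - <<'E'
from h import *
for i in (0,1):
    im=np.load(f'bo{i}.npy'); z=np.load(f'bo{i}_c.npz'); c=(z['K'],float(z['k']),z['M']); g=im.sum(2)//3
    for n,P in (('L',[.588,.075,.136]),('R',[.56,-.05,.136])):
        u,v=proj(c,P).round().astype(int)
        w=g[v-25:v+26,u-25:u+26]; 
        m=(w<75).astype(np.uint8); nn,l,s,ce=cv2.connectedComponentsWithStats(m,connectivity=4)
        k=min((k for k in range(1,nn) if s[k,4]>60),key=lambda k:np.hypot(*(ce[k]-25)))
        cnt=max(cv2.findContours((l==k).astype(np.uint8),0,1)[0],key=len); e=cv2.fitEllipse(cnt)
        print(i,n,s[k],'cen',onz(c,*(ce[k]+[u-25,v-25]),.136).round(4),'ell',np.round(e[1],1),onz(c,e[0][0]+u-25,e[0][1]+v-25,.136).round(4)); print(w[25,5:46],w[5:46,25])
E
```

```text
0 L [ 14  13  23  23 415] cen [0.5884 0.0745 0.136 ] ell [21.6 22.9] [0.5884 0.0746 0.136 ]
[151 148 149 150 151 152 160 139  71  82  55  44  46  46  48  47  47  45
  47  47  46  47  47  45  46  46  47  46  47  43  36  26 111 154 149 150
 153 154 157 162 157] [152 151 150 149 150 151 156 128  65  38  43  45  44  46  44  46  47  47
  46  47  46  47  47  47  46  46  48  44  43  62  69  89 134 152 150 150
 149 150 149 150 166]
0 R [ 16  14  24  22 404] cen [ 0.5601 -0.0522  0.136 ] ell [20.7 22.9] [ 0.5602 -0.0522  0.136 ]
[ 82  56  74 154 160 158 160 161 163 171 170  48  48  51  53  53  54  52
  54  54  54  53  55  55  54  53  55  55  57  48  39  41  66  66  53 152
 167 163 162 163 163] [ 87 138 162 161 161 162 163 171 142  72  44  51  53  54  54  54  52  53
  53  55  54  54  54  56  56  49  40  42  63  72  63 125 166 165 161 162
 162 162 159 162 168]
1 L [ 13  15  23  20 331] cen [0.5871 0.0742 0.136 ] ell [17.5 22.2] [0.5871 0.0742 0.136 ]
[149 154 150 149 149 148 149 156  90  36  40  42  42  44  43  43  43  43
  43  42  43  44  44  44  45  43  45  43  41  38  90  70 130 154 151 150
 148 149 149 152  90] [ 87 121 153 154 150 150 148 150 154 125  63  38  43  45  45  42  43  45
  44  42  43  44  44  44  44  43  43  40  44  81  99  90 139 162 149 149
 149 147 146 150 174]
1 R [ 11  14  25  21 409] cen [ 0.5595 -0.052   0.136 ] ell [20.1 24.2] [ 0.5595 -0.0521  0.136 ]
[152 150 151 150 154 154  73  66  67  39  48  44  47  47  47  45  48  46
  48  47  46  47  47  48  46  46  47  46  46  38  48 163 153 151 150 149
 148 152 154  83  62] [157 161 156 153 152 152 152 154 109  31  45  46  48  45  46  46  46  47
  47  47  46  46  48  48  46  46  46  44  43  65  89 112 153 163 152 152
 150 149 147 145 162]
```

```bash
cat >> h.py <<'E'
def st(m): o=manip.get_obs(); print(m,round(o['t'],2),o['position'].round(4),o['contact_force'].round(1),round(o['opening'],4)); return o
def probe(x,y):
    manip.servo_line([x,y,.222],speed=.15); manip.wait(.2); st('at rim')
    r=manip.servo_line([x,y,.166],speed=.03,stop_force=6); st(f'stop {r}'); manip.wait(.15); o=st('settled')
    d=.136-(o['position'][2]-.075); print('depth mm',d*1e3); return d
E
python3 - <<'E'
from h import *
manip.movep([.588,.0744,.25],Q(-np.pi/2)); st('above')
d=probe(.588,.0744)
E
```

```text
above 15.24 [0.5881 0.0743 0.2502] [ 0.   0.4 -0.7] 0.0211
at rim 15.78 [0.5886 0.0744 0.2232] [ 0.2  0.2 -1.1] 0.0207
stop True 17.08 [0.5881 0.0743 0.1796] [-1.4  1.2  7.1] 0.0206
settled 17.23 [0.588  0.0743 0.18  ] [-0.7  1.   6.1] 0.0209
depth mm 31.02705001972657
```

The left bottle stopped the gauge at 31 mm, 26 mm plus about 5 mm of yield, so it looks choked. Now the right one.

```bash
python3 - <<'E'
from h import *
manip.servo_line([.588,.0744,.25],speed=.12); st('out')
manip.servo_line([.5598,-.0521,.25],speed=.15); 
d=probe(.5598,-.0521)
E
```

```text
out 17.98 [0.5875 0.0744 0.2487] [ 0.  -0.6 -1.4] 0.0216
at rim 19.53 [ 0.5604 -0.052   0.2231] [ 0.3  0.8 -0.5] 0.0212
stop True 21.3 [ 0.5598 -0.0521  0.1671] [-0.5  0.9  5.1] 0.0207
settled 21.45 [ 0.5599 -0.0522  0.1671] [-0.5  1.   5.8] 0.0214
depth mm 43.906485820982624
```

The right bottle let it through to 43.9 mm, with the collar on the rim, so the right bottle is good and the left choked. I'll release the gauge, check by camera, and grip the left bottle.

```bash
python3 - <<'E'
from h import *
manip.gripper_open(); st('open')
manip.servo_line([.5598,-.0521,.28],speed=.15); 
manip.movep([.588,.0744,.24],Q(-np.pi/2)); manip.wait(.15); im,c=look('chk'); st('aboveL')
print(kin.inverse_kinematics([.588,.0744,.36],Q(-np.pi/2)),kin.inverse_kinematics([.512,-.2515,.36],Q(-np.pi/2)))
print(proj(c,[.588,.0744,.136]),proj(c,[.5598,-.0521,.192])); save('chk',im)
E
```

```text
open 22.09 [ 0.5591 -0.0521  0.1657] [-0.3 -0.2  0.5] 0.0852
aboveL 23.8 [0.5881 0.0735 0.2404] [-0.6 -0.5  0.4] 0.0853
[ 0.38941005  0.34632603  0.50951433  0.         -1.73398462 -0.38941005] [-0.18250214  0.29706515  0.43978173  0.         -1.71351291  0.18250214]
[321.19897678 208.53600443] [384.83308185 -16.05217984]
```

View pics/chk.png

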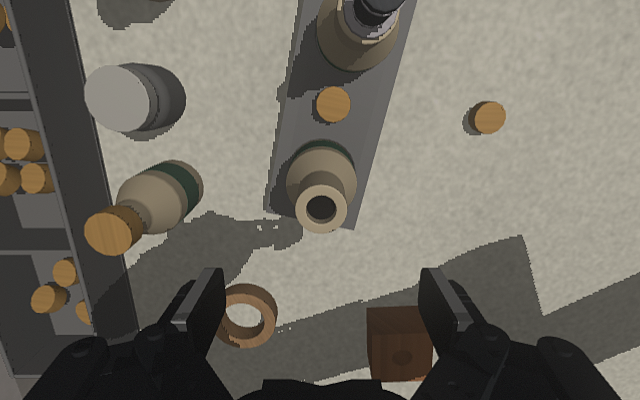

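The left mouth is at (321,208), as predicted. The gauge stands upright in the right neck with its collar on the rim, at about (372,15). I'll grip at yaw π so the camera stays well clear of the gauge.

```bash
python3 - <<'E'
from h import *
q=Q(np.pi)
manip.movep([.588,.0744,.24],q)
print(manip.servo_line([.588,.0744,.116],speed=.08,stop_force=8)); manip.wait(.2); st('down')
manip.grasp(45); o=st('grip')
if o['opening']<.033 or o['opening']>.043: raise SystemExit('bad grip')
manip.servo_line([.588,.0744,.15],speed=.05); st('lift1')
manip.servo_line([.588,.0744,.37],speed=.12); st('up')
manip.servo_line([.512,-.2515,.37],speed=.15); manip.wait(.2); o=st('over tray')
im,c=look('tr'); save('tr',im); save('trtop',viewer.grab_frame('top')[120:270,250:480].repeat(3,0).repeat(3,1))
print(o['opening'])
E
```

```text
False
down 27.1 [0.5881 0.0744 0.1163] [-0.1  0.3  1.2] 0.0854
grip 27.61 [0.5882 0.0746 0.1164] [-1.8  1.6  2.9] 0.0384
lift1 28.44 [0.5877 0.0744 0.1497] [-0.3  0.7 -3.3] 0.0381
up 30.43 [0.5879 0.0744 0.3694] [ 0.4  0.  -3.3] 0.0386
over tray 33.01 [ 0.5121 -0.2512  0.37  ] [ 0.6 -0.1 -3.5] 0.0384
0.038445796222030204
```

View pics/tr.png

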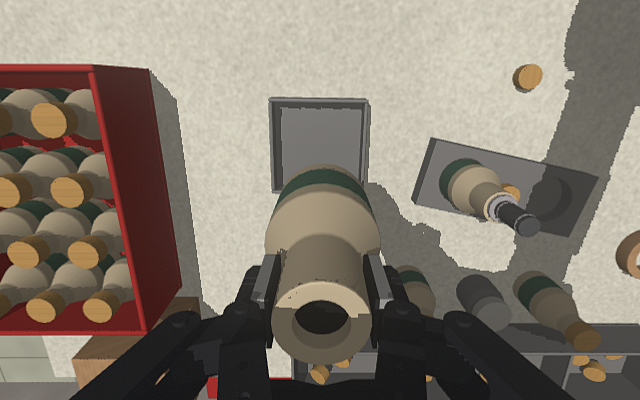

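The bottle is held upright at (320,320), and the gauge still stands in the right bottle. The tray's near rim corners are at about (270,98) and (370,100). I'll cross-check the tray centre from those and lower the bottle.

```bash
python3 - <<'E'
from h import *
z=np.load('tr_c.npz'); c=(z['K'],float(z['k']),z['M'])
a,b=onz(c,270,98,.035),onz(c,370,100,.035); d=(b-a)[:2]; n=np.array([d[1],-d[0]]); ctr=(a+b)[:2]/2+n/np.linalg.norm(n)*.065
print(a,b,np.hypot(*d),ctr)
p=[.512,-.2515]
if np.hypot(*(ctr-p))>.015: raise SystemExit('check')
p=(np.array(p)+ctr)/2
manip.servo_line([*p,.16],speed=.15); manip.wait(.15); st('low')
r=manip.servo_line([*p,.113],speed=.03,stop_force=5); st(f'touch {r}')
manip.wait(.2); o=st('set'); 
if not r: raise SystemExit
manip.gripper_open(); manip.wait(.2); st('open')
manip.servo_line([*p,.27],speed=.12)
manip.movep([.40,-.25,.35],Q(np.pi)); manip.wait(.3); st('away')
im=viewer.grab_frame('top'); np.save('f_top.npy',im); s=viewer.grab_frame('scene'); np.save('f_s.npy',s)
save('final',np.vstack([cv2.convertScaleAbs(cv2.resize(x,None,fx=3,fy=3),alpha=1.5) for x in (im[140:235,260:470],s[140:240,170:380])]))
E
```

```text
[ 0.4469114  -0.31831082  0.035     ] [ 0.44929363 -0.18891726  0.035     ] 0.12941549271996655 [ 0.5130915  -0.25481054]
low 34.81 [ 0.5129 -0.2532  0.1607] [-0.6  0.1 -3.1] 0.0384
touch True 36.17 [ 0.5125 -0.253   0.1154] [-0.5  1.6  7.1] 0.0382
set 36.37 [ 0.5125 -0.253   0.1154] [0.3 0.6 6.4] 0.0383
open 37.09 [ 0.5112 -0.2525  0.1134] [-0.5 -0.  -0.7] 0.0851
away 39.46 [ 0.4003 -0.2499  0.349 ] [-0.2  0.1  0. ] 0.0851
```

View pics/final.png

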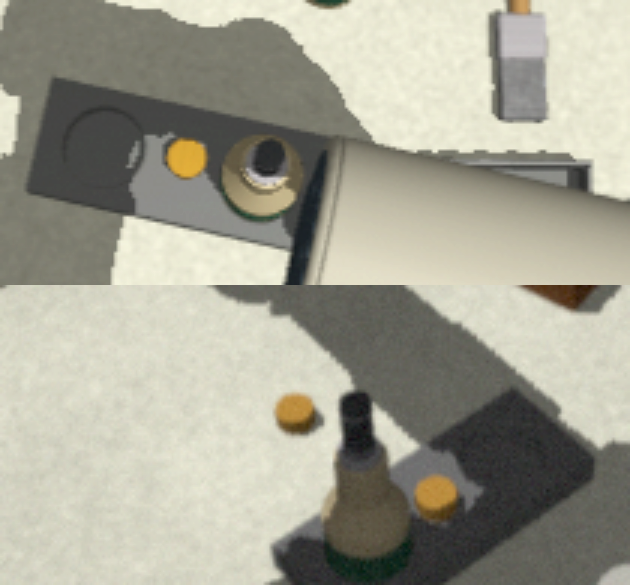

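The gauge is home in the right bottle, with its collar on the rim, and the caps haven't moved. The arm hides the tray in the top view, so I'll crop the tray from the saved scene picture.

```bash
python3 - <<'E'
from h import *
save('tr2',cv2.convertScaleAbs(cv2.resize(np.hstack([np.load('f_s.npy')[170:340,130:330],viewer.grab_frame('wrist')[0:340:2,0::2][:, :200]]),None,fx=2,fy=2),alpha=1.5))
c=cam('scene'); print([((proj(c,[.5125,-.253,z])-[130,170])*2).round() for z in (.005,.135)])
E
```

```text
[array([170., 228.]), array([147., 161.])]
```

View pics/tr2.png

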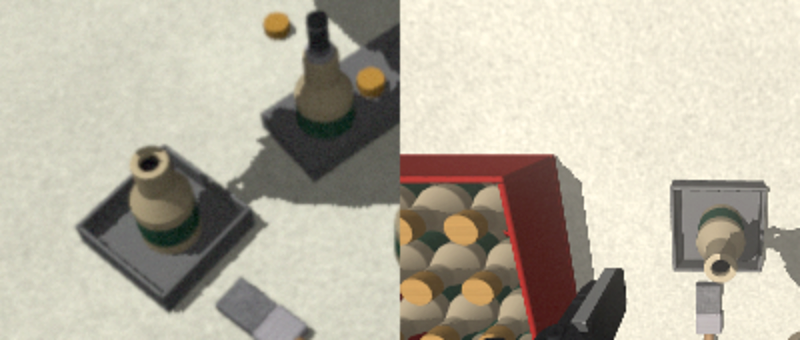

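The rejected bottle stands upright and central in the tray. Its mouth is at (149,160), against (147,161) predicted for an upright bottle. I'll hand in.

```bash
python3 -c "
from h import *
order.close_job(); st('done')"
```

```text
the job is handed in; nothing more can be done
the job is handed in; nothing more can be done
```

The job is handed in, at about 39.5 s on the robot's clock. The hand-in reports no verdict, so what follows is from my own checks.

- **Left-hand bottle:** the gauge stopped 31 mm down at about 6 N, so this is the choked one. It now stands upright in the reject tray. In the scene view its mouth was within about 2 pixels of where an upright bottle's should be (picture enlarged twice). It was released about 2 mm from the estimated tray centre.
- **Right-hand bottle:** the gauge went 43.9 mm down, until its collar met the rim at about 6 N. I left it standing home there, with the bottle still in the holder. The last pictures show it upright with the collar on the rim.
- **Everything else:** the two loose caps and the brush look where they were in the last pictures. I did not measure them, nor look again at the full bottles, jar and tape roll. The gripper ended open, well clear of everything.
- **Forces:** the contact force readings I took stayed below about 8 N.
- **Checks that disagreed:** the two tray-centre estimates differed by about 3 mm, so I placed the bottle between them. The arm hid the tray in the final top view, so I checked the placing in the scene and wrist views instead.

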